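# Index the tube carousel to the reader

### The job

Bring the gold-capped blood tube, which waits in the carousel well next to the reader, in front of the reader's window: press the orange spring plunger in with a fingertip to unlock the carousel, turn the carousel by one hole the way that takes this tube (never the white-capped control vial) to the window, and let the plunger spring fully up into that hole. Only press and push, and do it gently: grasp or lift nothing, leave both tubes upright in their wells and do not disturb the things standing around.

Things in the scene. Friction and masses are not known exactly. Their poses are not given: they have to be found in the camera images.
- carousel_axis (a point): On the upright axis of the fixed tube carousel, 26 mm above the worktop; x axis points to the reader. White round base, 236 mm across, 26 mm high. On it a grey turntable, 148 mm across, with seven white wells (rims 67 mm above the worktop) on a circle of 55 mm radius, 45 degrees apart; in the eighth place a radial arm with the spring plunger. Hub 76 mm high.
- reader_window (a point): Middle of the dark window with a red pane on the reader's grey head, 101 mm above the worktop, 86 mm from the carousel axis. The head (46 mm wide, underside 83 mm above the worktop) juts from a white column, 130 mm high, 78 mm wide at its foot, that stands on the base's edge out to 193 mm from the axis; fixed to the base.
- index_hole (a point): Hole in which the plunger is locked at the start, opposite the reader, 95 mm from the axis, 26 mm above the worktop. The fixed aluminium index ring has eight such 15 mm holes 45 degrees apart, joined by a circular slot 8 mm wide. A collar on the plunger's stem springs up into a hole from below and locks the turntable (play 0.01 rad); pressed in 7.5 mm it clears the ring and the turntable turns.
- plunger_cap (a point): Centre of the floor of the orange plunger cap on the turntable's arm, 95 mm from the axis, 61 mm above the worktop when up. Cap 45 mm across; floor 39 mm across in a rim 4 mm high. Moves straight down when pressed (3 N starts it, 7 N holds it fully in) and turns with the table, e.g. pushed along the circle by the pressing fingertip.
- plunger (a joint): How far the plunger is pressed in, m: 0 fully up (locked in a hole), 0.011 fully in; unlocked from about 0.0075. Let go between holes it stays under the ring at about 0.0075, and the turntable can still be turned on until it springs up by itself within about 3 mm of a hole.
- turntable (a joint): Angle of the turntable, rad, about the upright axis, growing anticlockwise seen from above; 0 at the start. Locking holes at every multiple of 0.785. A light drag (about 0.05 N m) keeps it where it is left.
- reading_point (a point): Point in front of the reader's window where the axis of a tube must stand to be read, 55 mm from the carousel axis towards the reader, 80 mm above the worktop. The well there is empty at the start.
- blood_tube_mid (a point): Middle of the blood tube with the gold cap (16 mm wide, 99 mm long, loose, upright, its foot 30 mm above the worktop and 50 mm below this point). At the start it stands in one of the two wells next to the reading point, on either side.
- control_vial_mid (a point): Middle of the amber control vial with the white cap (17 mm wide, 96 mm long, loose, upright, foot 50 mm below this point). At the start it stands in the other well next to the reading point.
- dropper_blue: Small white dropper bottle with a blue cap, 27 mm wide, 66 mm high, upright and loose, to the right of the carousel; origin at the centre of its underside. To be left alone.
- dropper_red: Small white dropper bottle with a red cap, 27 mm wide, 66 mm high, upright and loose, just in front of the carousel, on the robot's side; origin at the centre of its underside. To be left alone.
- bench_timer: White bench timer lying on its back, 60 x 66 x 19 mm, loose, to the right of the carousel; origin at the centre of its underside. To be left alone.
Not all that is in view belongs to the job. What is shaped like the part that bears control_vial_mid but blue or green is not meant.

How it is judged (in metres and radians):
On the way, in this order (a step that is already met when the one before it is completed fails the run):
1. the plunger is pressed in far enough to unlock the carousel (value of joint plunger above 0.0065 m), for 0.1 s.
2. the gold-capped tube has been turned to the reading point (horizontal distance between blood_tube_mid and reading_point below 0.01 m), for 0.1 s.
At the end, for the whole second after the job is handed in: The gold-capped tube stands in its well with its middle within 6 mm (in plan) of the reading point, the plunger has sprung up to within 1.5 mm of fully up in that hole, the turntable is at rest, and both tubes stand on the floors of their wells (height within 4 mm) (horizontal distance between blood_tube_mid and reading_point below 0.006 m and value of joint plunger below 0.0015 m and velocity of joint turntable between -0.05 and 0.05 rad/s and height (world z) of blood_tube_mid between 0.076 and 0.084 m and height (world z) of control_vial_mid between 0.076 and 0.084 m); the robot touches nothing.
It fails at once if the blood tube or the control vial is lifted or tipped (height (world z) of any of blood_tube_mid, control_vial_mid above 0.092 m or angle between any of blood_tube_mid, control_vial_mid's own z axis and vertical above 0.25 rad).
It fails at once if the control vial is brought to the reader (horizontal distance between control_vial_mid and reading_point below 0.012 m).
It fails at once if the plunger cap is pinched or forced (more than 36 N) (contact force between the fingers and plunger above 36 N).
It fails at once if a thing standing around is moved by more than 15 mm (distance of any of dropper_blue, dropper_red, bench_timer from where it was at the start of the episode above 0.015 m).
It also fails if it takes over 38 s, if anything falls off the work surface, if the arm or the gripper's body presses on something with over 40 N, if the wrist force passes 120 N, or if a joint passes its speed limit or range.

### The arm

A 6-joint arm with a two-finger parallel gripper is mounted at the origin on a cart in front of the work surface, level with it; the furniture and walls round the work are solid. World frame = base frame: x ahead of the robot, y to its left, z up, the work surface at z = 0. Lengths are in mm, angles in rad, forces in N, time in s.
With the tool pointing down it reaches from about 275 to 750 mm from the base axis. Payload 10.2 kg.
Tool frame: the origin (TCP) lies midway between the tips of the shut fingers; the grasp point (between the pads) lies 19 mm behind it; z points along the fingers, y is the direction in which the jaws open and shut (so a half turn about z gives the same grasp; the last joint's range is limited). The gripper opens to 88 mm and grips with 3 to 60 N. Pads are 18 mm wide; open, the fingers measure 123 mm over their backs; the gripper's body (75 mm by 187 mm) begins 45 mm behind the grasp point.
Start: joints at [0.982, 0.313, 1.498, -0, 1.331, -0.223], TCP at [187.804, 490.266, 238.72] pointing down, gripper open.
Joint ranges: [-2.94, 2.94], [-0.97, 2.17], [0.19, 2.56], [-1.23, 4.37], [0.02, 3.11], [-2.88, 2.88]. Speed limits (rad/s): [2.39, 2.39, 3.01, 3.14, 3.14, 3.14].

### API

Orientations are given as a unit quaternion [w, x, y, z].
In Python, from station import bot gives the robot as it stands.
- The arm moves only by the tool apply_moves, never from a script. Its arguments are lists of equal length, an entry for each row: "linear": the shift along the tool's x, y, z in m, a list of three; "twist": the turn, a rotation vector about the tool's x, y, z in rad, a list of three; "jaw": the opening, from -1 (shut) to 1 (fully open). In form: {"linear": [[dx, dy, dz], ...], "twist": [[wx, wy, wz], ...], "jaw": [jaw, ...]}. A call has 1 to 8 rows; each row is the pose to reach, as a shift and turn from the pose commanded when the call began, along the tool's axes at that moment; what a row does not reach only later rows make up. A row lasts 1/10 s, in which the tool goes at most 50 mm and 8.59 degrees, less where a joint would pass 70% of its speed; a pose out of reach is approached as far as the arm can. A call with a gripper value outside its range is refused whole. The fingers move at their own pace and stop on an object; "newtons" is the grip in N (left out, the last holds). Time passes only in rows, so rows that repeat a pose let the fingers close. It gives the time, the measured TCP pose, the force and the opening at its end, in the units of the state.
- bot.sense(): the state, without advancing time (a new reading comes with each control period).
- bot.snapshot(name): name is "side" or "top"; returns a dict with "img" (384x512x3 uint8, red, green, blue), "fx", "fy", "cx", "cy" (pixels), "dist" ([k1, k2, p1, p2, k3] as OpenCV has them; the pictures are not rectified), "R" (3x3) and "t" (3): a world point X has camera coordinates R X + t. Camera axes: x right, y down, z forward; pixel columns grow to the right and rows downward; lengths in mm; the calibration is good to about 2 mm. A picture is of the moment at which its call begins. There is no depth.
- bot.hand_in(): hands the job in, once; it reports no verdict.
The state is a dict: "time": time; "joints": joint angles; "dq": joint speeds; "effort": joint torques, N m; "tcp_pos": TCP position; "eef_rot": TCP orientation; "wrist_force": force on the tool from outside, world axes, zero at the start; "moment": the same for the moment, N m; "gripper_width": finger opening in mm.
Only numpy, scipy, OpenCV 4.12 (cv2) and the standard library are available. Lean on these libraries where they do the work, as an engineer would, in place of code of your own. Each camera call takes 0.05 s, during which the arm holds its last target. There are 200 camera calls.

## Working session

There is one attempt and no reset: what is moved stays moved. The work goes in short steps, Python scripts to look and compute and a tool call to move; the robot and the scene stay as the last step left them, time stands still between calls to the robot, and variables do not carry over. Pictures are saved under pics/ and viewed, about 8 in all and at most 12, crops included, and the job is handed in when it is done.

Besides the shell and the picture viewer there is one more tool, called by a JSON object that holds its "method" and its "body". apply_moves: Moves the arm, as the interface text tells. Its arguments: {"type":"object","properties":{"linear":{"type":"array"},"twist":{"type":"array"},"jaw":{"type":"array"},"newtons":{"type":"number"}},"required":["linear","twist","jaw"]}

```bash
mkdir -p pics
cat > h.py <<'E'
import numpy as np,cv2
from station import bot
def K(s): return np.array([[s["fx"],0,s["cx"]],[0,s["fy"],s["cy"]],[0,0,1.]])
def ray(s,uv,z):
    p=cv2.undistortPoints(np.array([[uv]],float),K(s),np.array(s["dist"]))[0,0]
    R=np.array(s["R"]);c=-R.T@np.array(s["t"]);d=R.T@np.array([p[0],p[1],1.])
    return c+d*(z-c[2])/d[2]
def proj(s,X):
    return cv2.projectPoints(np.array(X,float).reshape(-1,1,3),cv2.Rodrigues(np.array(s["R"]))[0],np.array(s["t"],float),K(s),np.array(s["dist"]))[0][:,0]
def save(s,n,sc=1.5): cv2.imwrite("pics/"+n,cv2.resize(s["img"][:,:,::-1],None,fx=sc,fy=sc))
def blobs(s,lo,hi,amin=15):
    m=cv2.inRange(cv2.cvtColor(s["img"],cv2.COLOR_RGB2HSV),lo,hi)
    n,l,st,c=cv2.connectedComponentsWithStats(m)
    return [(c[i].round(1),st[i].tolist()) for i in range(1,n) if st[i][4]>=amin]
E
python3 - <<'E'
from h import *
for n in("top","side"):
    s=bot.snapshot(n);save(s,n+"0.png")
    R=np.array(s["R"]);print(n,-R.T@np.array(s["t"]),R[2])
    for nm,lo,hi in(("orange",(5,150,120),(17,255,255)),("gold",(18,110,100),(32,255,255)),("red",(0,150,80),(4,255,255))):
        print(nm,blobs(s,lo,hi))
st=bot.sense();print({k:np.round(v,3) for k,v in st.items()})
E
```

```text
top [ 466.46505115  145.98050518 1029.96603871] [ 0.11914129  0.00843335 -0.99284149]
orange [(array([194.5, 251.7]), [186, 241, 20, 20, 92]), (array([495.1, 252.3]), [492, 250, 7, 6, 23]), (array([ 22.4, 307.4]), [19, 305, 8, 5, 16]), (array([334.3, 330.5]), [318, 329, 34, 4, 67])]
gold [(array([232.4, 202.2]), [230, 199, 6, 7, 23]), (array([195.9, 250.1]), [188, 242, 16, 17, 205]), (array([456.7, 251.7]), [452, 249, 10, 6, 35]), (array([485.3, 252.4]), [480, 250, 11, 6, 51]), (array([506.2, 253.2]), [501, 251, 11, 6, 35]), (array([456.7, 260.9]), [452, 258, 9, 6, 27]), (array([472.9, 262. ]), [463, 259, 21, 7, 86]), (array([500.4, 262.3]), [491, 259, 19, 8, 67]), (array([486.7, 263.5]), [485, 261, 5, 7, 27]), (array([458. , 275.8]), [453, 269, 12, 15, 58]), (array([467.6, 271.9]), [464, 268, 9, 8, 34]), (array([496.2, 271.5]), [493, 268, 8, 7, 29]), (array([505. , 272.1]), [501, 269, 9, 7, 35]), (array([489. , 273.2]), [487, 270, 5, 7, 25]), (array([333. , 308.2]), [305, 273, 58, 70, 3628]), (array([472.3, 281.3]), [466, 277, 14, 9, 64]), (array([496.7, 281.9]), [493, 279, 9, 8, 37
[... 1618 characters left out ...]
371, 208, 8, 6, 33]), (array([386.6, 212.5]), [383, 211, 8, 4, 25]), (array([398. , 214.3]), [395, 212, 8, 6, 31]), (array([315.2, 276.4]), [311, 272, 9, 10, 78]), (array([119.8, 310.2]), [111, 299, 18, 24, 189])]
{'time': np.float64(0.1), 'joints': array([ 0.982,  0.313,  1.498, -0.   ,  1.331, -0.223]), 'dq': array([ 0.   , -0.001, -0.003,  0.002, -0.001, -0.   ]), 'effort': array([ 4.0000e-03, -4.0282e+01, -2.5264e+01,  7.0000e-02,  3.4000e-02,
       -0.0000e+00]), 'tcp_pos': array([187.673, 490.085, 238.235]), 'eef_rot': array([-0.   ,  0.182,  0.983, -0.001]), 'wrist_force': array([-1.132, -0.172, -0.442]), 'moment': array([-0.03 , -0.012,  0.002]), 'gripper_width': np.float64(87.803)}
```

View pics/top0.png

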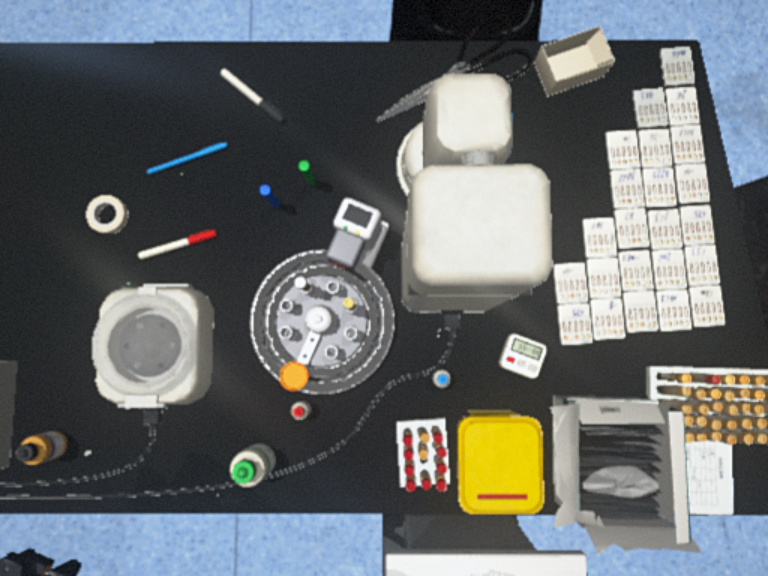

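View pics/side0.png

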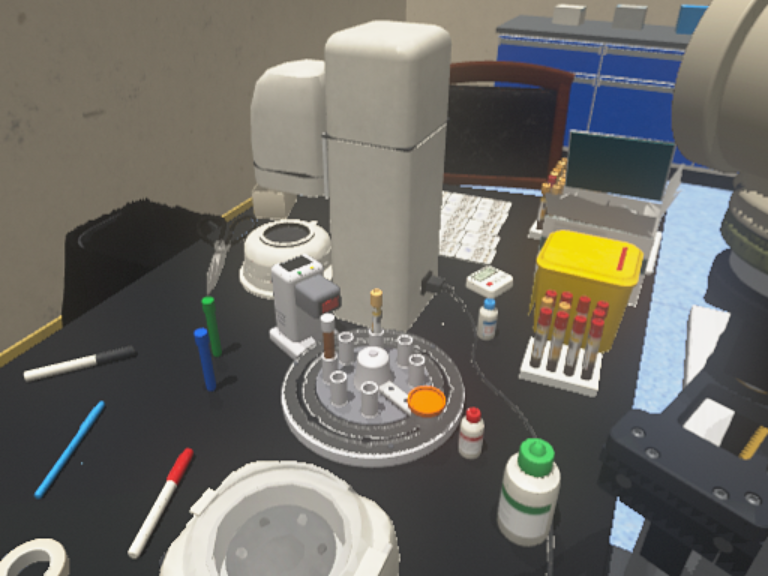

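The top view shows the carousel hub at about (318,320), the orange cap at (294,376) and the reader head at (350,225). The gold cap is at (348,302), to the right of the reader, and the white cap is at (302,283), to its left. All of these are in 1.5x pixels. The side view agrees. The table must therefore turn anticlockwise, so the cap swings from the bottom towards the right. The red dropper is at (300,410), close to the cap.

Run:
```python
from h import *
P={}
for n in("top","side"):
    s=bot.snapshot(n)
    m=cv2.inRange(cv2.cvtColor(s["img"],cv2.COLOR_RGB2HSV),(5,150,110),(28,255,255))
    x,y=((195,251) if n=="top" else (284,267))
    k,l,st,c=cv2.connectedComponentsWithStats(m);i=l[y,x]
    cs=cv2.findContours((l==i).astype('u1'),0,1)[0][0];e=cv2.fitEllipse(cs)
    P[n]=(s,c[i]);print(n,c[i],e,"z65:",ray(s,c[i],65).round(1),"z61",ray(s,c[i],61).round(1))
    if n=="top":
        for nm,b,z in(("goldtop",(232.4,202.2),129),):print(nm,ray(s,b,z).round(1))
        g=cv2.cvtColor(s["img"],cv2.COLOR_RGB2GRAY)
        ws=cv2.inRange(cv2.cvtColor(s["img"],cv2.COLOR_RGB2HSV),(0,0,195),(180,60,255))
        ws[:,:165]=0;ws[:,265:]=0;ws[:180]=0;ws[260:]=0
        k,l,st,c=cv2.connectedComponentsWithStats(ws)
        for j in range(1,k):
            if st[j][4]>12:print("white",c[j].round(1),st[j].tolist(),ray(s,c[j],76).round(1),ray(s,c[j],128).round(1))
        cv2.imwrite("pics/crop.png",cv2.resize(s["img"][150:290,150:280,::-1],None,fx=5,fy=4.2857*1.1667,interpolation=cv2.INTER_CUBIC)[:600*2] [:700][:,:650])
    else:
        cv2.imwrite("pics/crops.png",cv2.resize(s["img"][150:320,170:350,::-1],None,fx=3.5,fy=3.5,interpolation=cv2.INTER_CUBIC))
        print("goldside",[(b[0],b[1]) for b in blobs(s,(18,110,100),(32,255,255)) if 240<b[0][0]<260], ray(s,(249.9,197.9),123))
im=cv2.imread("pics/crop.png");cv2.imwrite("pics/crop.png",im[:600]);print(im.shape)
```

```text
top [195.43521595 250.56146179] ((195.44219970703125, 250.5531768798828), (18.305072784423828, 19.201738357543945), 41.2229118347168) z65: [431.9 302.   65. ] z61 [431.8 302.6  61. ]
goldtop [539.  212.4 129. ]
white [171.7 204.9] [167, 180, 17, 56, 92] [537.2 357.2  76. ] [533.4 345.7 128. ]
white [193.  184.3] [190, 182, 7, 6, 13] [585.2 308.7  76. ] [578.7 299.8 128. ]
white [203.9 213.8] [185, 185, 45, 58, 972] [516.4 282.1  76. ] [513.6 274.6 128. ]
white [217.3 189.3] [208, 185, 18, 11, 78] [573.4 251.8  76. ] [567.6 246.  128. ]
white [180.4 203.2] [177, 191, 10, 27, 44] [540.9 337.   76. ] [536.9 326.6 128. ]
white [233.8 194.7] [231, 190, 8, 9, 35] [560.6 213.1  76. ] [555.5 209.5 128. ]
white [225.2 227.1] [208, 211, 35, 32, 369] [485.7 232.5  76. ] [484.6 227.8 128. ]
side [283.85714286 267.05238095] ((283.85565185546875, 267.072265625), (19.861989974975586, 24.93643569946289), 94.3431625366211) z65: [430.7 304.5  65. ] z61 [432.1 300.6  61. ]
goldside [(array([249.8, 197.7]), [247, 193, 8, 13, 48])] [539.08598207 216.85204846 123.        ]
(700, 650, 3)
```

View pics/crop.png

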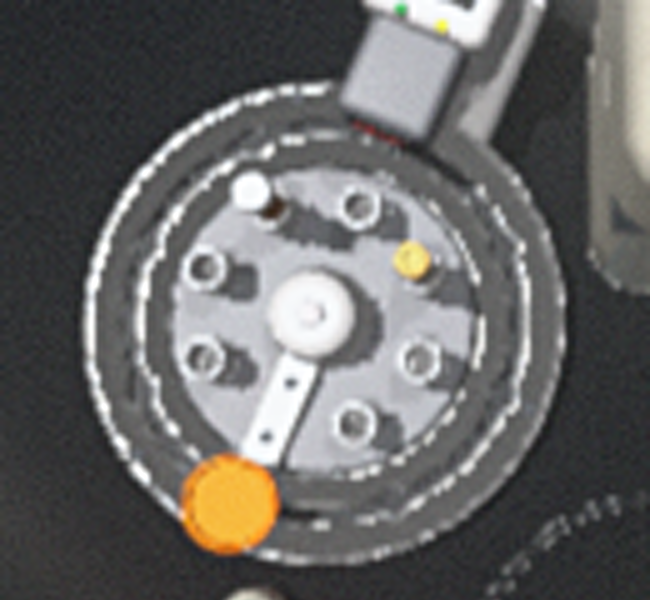

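The crop shows the hub knob at (312,313), the cap at (230,504), the gold cap at (411,258), the white cap at (250,192) and five well rims. Next I'll fit the axis and the start angle to these points.

Run:
```python
from h import *
from scipy.optimize import least_squares
s=bot.snapshot("top")
# px, z, radius, angle from reader (deg, ccw from above)
obs=[((361,206),67,55,0),((411,258),129,55,-45),((421,360),67,55,-90),((354,423),67,55,-135),((205,357),67,55,135),((207,269),67,55,90),((250,192),127,55,45),((312,313),77,0,0)]
W=[(ray(s,(p[0]/5+149.6,p[1]/5+149.6),z)[:2],r,np.radians(a)) for p,z,r,a in obs]
W.append((ray(s,(195.44,250.55),65)[:2],95,np.pi))
f=lambda v:np.concatenate([v[:2]+r*np.array([np.cos(v[2]+a),np.sin(v[2]+a)])-w for w,r,a in W])
o=least_squares(f,[510,270,0.]);print(o.x.round(3));print(f(o.x).reshape(-1,2).round(1))
ax=o.x[:2];th=o.x[2]
for d in(0,np.pi/8,np.pi/4):
    a=th+np.pi+d;print("cap at",np.degrees(d),(ax+95*np.array([np.cos(a),np.sin(a)])).round(1),"angle",round(np.degrees(a),1))
r=[b for b in blobs(s,(0,120,80),(5,255,255)) if abs(b[0][0]-198)<6]
print("dropper red",[ray(s,b[0],66).round(1) for b in r])
from scipy.spatial.transform import Rotation as Ro
st=bot.sense();q=st["eef_rot"];R=Ro.from_quat([q[1],q[2],q[3],q[0]]).as_matrix();print(R.round(3));print(st["tcp_pos"])
cap=ax-95*np.array([np.cos(th),np.sin(th)])
print("delta in tool to cap:",(R.T@(np.array([*cap,61])-st["tcp_pos"])).round(1))
```

```text
[ 5.20124e+02  2.64067e+02 -4.02000e-01]
[[-0.1  0.4]
 [-0.5 -0.7]
 [-0.1  0.1]
 [-0.4 -0.8]
 [-0.6  0.9]
 [ 0.4  0.6]
 [ 0.5 -0.6]
 [ 0.1  0.8]
 [ 0.7 -0.7]]
cap at 0.0 [432.7 301.3] angle 156.9
cap at 22.5 [425.1 265. ] angle 179.4
cap at 45.0 [432.  228.6] angle 201.9
dropper red [array([378.3, 293.8,  66. ])]
[[-0.934  0.358 -0.   ]
 [ 0.358  0.934 -0.001]
 [ 0.    -0.001 -1.   ]]
[187.75645451 490.16392092 238.45365991]
delta in tool to cap: [-296.4  -88.6  177.5]
```

{"method": "apply_moves", "body": {"linear": [[-0.04,-0.012,0.0],[-0.08,-0.024,0.01],[-0.12,-0.036,0.02],[-0.16,-0.048,0.04],[-0.2,-0.06,0.06],[-0.24,-0.072,0.08],[-0.28,-0.084,0.1],[-0.2965,-0.0885,0.12]], "twist": [[0,0,0],[0,0,0],[0,0,0],[0,0,0],[0,0,0],[0,0,0],[0,0,0],[0,0,0]], "jaw": [-1,-1,-1,-1,-1,-1,-1,-1]}}

```text
time: 1.05
tcp_pos: [435.4, 299.4, 117.9]
eef_rot: [0.0, 0.183, 0.983, -0.0]
wrist_force: [-0.6, -0.0, 0.2]
gripper_width: 26.2
```

{"method": "apply_moves", "body": {"linear": [[0,0,0.01],[0,0,0.02],[0,0,0.03],[0,0,0.035],[0,0,0.035],[0,0,0.035]], "twist": [[0,0,0],[0,0,0],[0,0,0],[0,0,0],[0,0,0],[0,0,0]], "jaw": [-1,-1,-1,-1,-1,-1]}}

```text
time: 1.65
tcp_pos: [433.0, 302.0, 84.2]
eef_rot: [0.0, 0.182, 0.983, 0.0]
wrist_force: [0.7, 0.4, 0.2]
gripper_width: 0.3
```

Run:
```python
from h import *
s=bot.snapshot("side");st=bot.sense()
print(st["time"],st["tcp_pos"],st["wrist_force"],st["gripper_width"],st["joints"])
cv2.imwrite("pics/c1.png",cv2.resize(s["img"][100:320,150:380,::-1],None,fx=2.7,fy=2.7,interpolation=cv2.INTER_CUBIC))
t=bot.snapshot("top");print("tower front-left corner ground",ray(t,(267,203),40).round(0), ray(t,(267,203),114).round(0))
```

```text
1.7 [433.09032607 301.94382537  84.2794507 ] [ 0.24156743 -0.26624913 -0.0916286 ] 0.1874427250453465 [ 3.86727040e-01  4.93450308e-01  1.67425936e+00  3.93473129e-06
  9.72859610e-01 -8.18836499e-01]
tower front-left corner ground [544. 136.  40.] [538. 136. 114.]
```

View pics/c1.png

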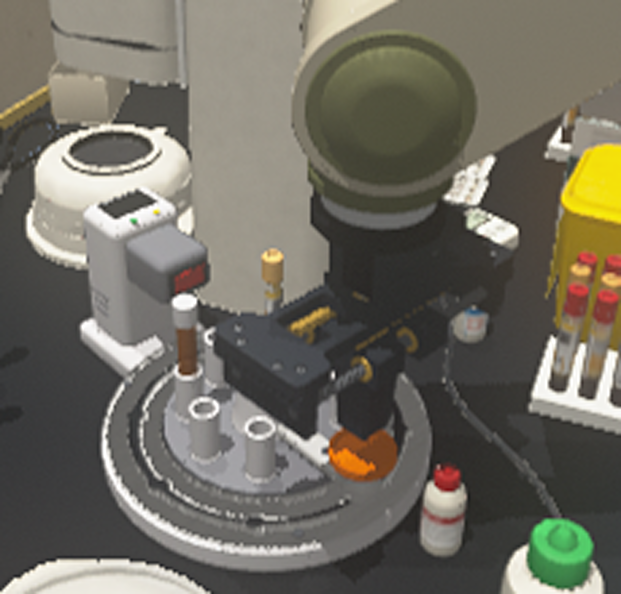

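The side crop shows the shut fingers above the orange cap at about (365,440), the body clear of the tubes, and the dropper clear. I'll press now.

{"method": "apply_moves", "body": {"linear": [[-0.0005,0,0.008],[-0.0005,0,0.016],[-0.0005,0,0.02],[-0.0005,0,0.022],[-0.0005,0,0.024],[-0.0005,0,0.026],[-0.0005,0,0.027],[-0.0005,0,0.027]], "twist": [[0,0,0],[0,0,0],[0,0,0],[0,0,0],[0,0,0],[0,0,0],[0,0,0],[0,0,0]], "jaw": [-1,-1,-1,-1,-1,-1,-1,-1]}}

```text
time: 2.55
tcp_pos: [433.4, 301.5, 56.8]
eef_rot: [-0.0, 0.182, 0.983, 0.0]
wrist_force: [-3.1, 1.0, 3.9]
gripper_width: 0.3
```

{"method": "apply_moves", "body": {"linear": [[0,0,0.002],[0,0,0.004],[0,0,0.0055],[0,0,0.0055],[0,0,0.0055]], "twist": [[0,0,0],[0,0,0],[0,0,0],[0,0,0],[0,0,0]], "jaw": [-1,-1,-1,-1,-1]}}

```text
time: 3.05
tcp_pos: [433.5, 301.5, 51.3]
eef_rot: [0.0, 0.182, 0.983, 0.0]
wrist_force: [-2.5, 2.3, 5.6]
gripper_width: 0.5
```

Run:
```python
from h import *
from scipy.spatial.transform import Rotation as Ro
st=bot.sense();q=st["eef_rot"];R=Ro.from_quat([q[1],q[2],q[3],q[0]]).as_matrix()
p=st["tcp_pos"];print(p,st["wrist_force"],st["gripper_width"])
ax=np.array([520.1,264.1]);r=p[:2]-ax;print(np.linalg.norm(r))
for d in np.radians(np.arange(2.8125,45.1,2.8125)):
    c,s=np.cos(d),np.sin(d);n=ax+np.array([[c,-s],[s,c]])@r
    print(np.degrees(d).round(2),(R.T@np.array([*(n-p[:2]),0])).round(1),d.round(3))
```

```text
[433.53454514 301.5117723   51.2654163 ] [-2.50815507  2.30971801  5.64161847] 0.543934791546336
94.30386356107199
2.81 [ 0.1 -4.6 -0. ] 0.049
5.62 [-0.1 -9.3 -0. ] 0.098
8.44 [ -0.4 -13.9  -0. ] 0.147
11.25 [ -1.  -18.5  -0. ] 0.196
14.06 [ -1.9 -23.   -0. ] 0.245
16.88 [ -2.9 -27.5  -0. ] 0.295
19.69 [ -4.2 -32.   -0. ] 0.344
22.5 [ -5.7 -36.4  -0. ] 0.393
25.31 [ -7.3 -40.7  -0. ] 0.442
28.12 [ -9.3 -44.9  -0. ] 0.491
30.94 [-11.4 -49.   -0. ] 0.54
33.75 [-13.7 -53.   -0. ] 0.589
36.56 [-16.2 -56.9  -0. ] 0.638
39.38 [-18.9 -60.7  -0. ] 0.687
42.19 [-21.7 -64.3  -0. ] 0.736
45.0 [-24.8 -67.8  -0. ] 0.785
```

{"method": "apply_moves", "body": {"linear": [[0.0001,-0.0046,0],[-0.0001,-0.0093,0],[-0.0004,-0.0139,0],[-0.001,-0.0185,0],[-0.0019,-0.023,0],[-0.0029,-0.0275,0],[-0.0042,-0.032,0],[-0.0057,-0.0364,0]], "twist": [[0,0,-0.049],[0,0,-0.098],[0,0,-0.147],[0,0,-0.196],[0,0,-0.245],[0,0,-0.295],[0,0,-0.344],[0,0,-0.393]], "jaw": [-1,-1,-1,-1,-1,-1,-1,-1]}}

```text
time: 3.85
tcp_pos: [425.8, 265.2, 51.3]
eef_rot: [0.0, -0.015, 1.0, 0.0]
wrist_force: [-3.0, 1.9, 6.2]
gripper_width: 0.6
```

Run:
```python
from h import *
st=bot.sense();p=st["tcp_pos"];s=bot.snapshot("top");t=bot.snapshot("side")
r=p[:2]-[520.1,264.1];print(p,st["wrist_force"],np.linalg.norm(r),np.degrees(np.arctan2(r[1],r[0])))
for n,i,z in(("top",s,129),("side",t,123)):
    for b in blobs(i,(18,110,100),(32,255,255)):
        q=ray(i,b[0],z)[:2]-[520.1,264.1]
        if 40<np.linalg.norm(q)<70: print(n,b[0],b[1][4],"gold r",np.linalg.norm(q),"angle rel reader",np.degrees(np.arctan2(q[1],q[0])+.402))
```

```text
[425.79914945 265.21230221  51.30494888] [-2.99716947  1.85622731  6.21968753] 94.30741026183608 179.32421323449827
top [227.2 193.6] 18 gold r 55.13350158612881 angle rel reader -23.63715664902074
side [238.6 199. ] 49 gold r 50.1795341622119 angle rel reader -20.14697607883823
```

The table follows: the gold tube is now about 22° from the reading point. I'll turn the second half along the same arc.

{"method": "apply_moves", "body": {"linear": [[0.0001,-0.0046,0],[-0.0001,-0.0093,0],[-0.0004,-0.0139,0],[-0.001,-0.0185,0],[-0.0019,-0.023,0],[-0.0029,-0.0275,0],[-0.0042,-0.032,0],[-0.0057,-0.0364,0]], "twist": [[0,0,-0.049],[0,0,-0.098],[0,0,-0.147],[0,0,-0.196],[0,0,-0.245],[0,0,-0.295],[0,0,-0.344],[0,0,-0.393]], "jaw": [-1,-1,-1,-1,-1,-1,-1,-1]}}

```text
time: 4.75
tcp_pos: [432.6, 228.8, 51.3]
eef_rot: [0.0, -0.21, 0.978, -0.0]
wrist_force: [-2.9, -0.3, 6.5]
gripper_width: 0.6
```

{"method": "apply_moves", "body": {"linear": [[0,0,0],[0,0,0],[0,0,-0.001],[0,0,-0.002],[0,0,-0.003],[0,0,-0.003]], "twist": [[0,0,0],[0,0,0],[0,0,0],[0,0,0],[0,0,0],[0,0,0]], "jaw": [-1,-1,-1,-1,-1,-1]}}

```text
time: 5.35
tcp_pos: [432.6, 228.9, 54.3]
eef_rot: [0.0, -0.209, 0.978, -0.0]
wrist_force: [-2.9, -1.6, 4.8]
gripper_width: 0.2
```

Run:
```python
from h import *
st=bot.sense();p=st["tcp_pos"];s=bot.snapshot("top");t=bot.snapshot("side")
r=p[:2]-[520.1,264.1];print(p,st["wrist_force"],np.linalg.norm(r),np.degrees(np.arctan2(r[1],r[0])))
for n,i,z in(("top",s,129),("side",t,123)):
    for b in blobs(i,(18,110,100),(32,255,255)):
        q=ray(i,b[0],z)[:2]-[520.1,264.1]
        if 40<np.linalg.norm(q)<70: print(n,b[0],b[1][4],"gold r",np.linalg.norm(q),"angle rel reader",np.degrees(np.arctan2(q[1],q[0])+.402))
```

```text
[432.59882354 228.93646398  54.28461667] [-2.90850115 -1.56351294  4.76384624] 94.3023337347144 -158.106602063306
top [218.8 188.5] 21 gold r 53.636137357991274 angle rel reader -0.6076720090251799
side [227.8 203. ] 30 gold r 50.379890527510014 angle rel reader 7.468585035775632
```

At 6.7 mm depth the cap still pushes up with about 5 N, so it is rising into the hole. I'll lift slowly, then go clear.

{"method": "apply_moves", "body": {"linear": [[0,0,-0.002],[0,0,-0.004],[0,0,-0.006],[0,0,-0.009],[0,0,-0.015],[0,0,-0.03],[0,0,-0.06],[0,0,-0.1]], "twist": [[0,0,0],[0,0,0],[0,0,0],[0,0,0],[0,0,0],[0,0,0],[0,0,0],[0,0,0]], "jaw": [-1,-1,-1,-1,-1,-1,-1,-1]}}

```text
time: 6.25
tcp_pos: [431.7, 228.9, 154.5]
eef_rot: [-0.001, -0.209, 0.978, 0.0]
wrist_force: [0.6, 0.4, 0.6]
gripper_width: 0.2
```

{"method": "apply_moves", "body": {"linear": [[-0.04,0,-0.02],[-0.08,0,-0.04],[-0.12,0,-0.06],[-0.14,0,-0.06],[-0.14,0,-0.06]], "twist": [[0,0,0],[0,0,0],[0,0,0],[0,0,0],[0,0,0]], "jaw": [-1,-1,-1,-1,-1]}}

```text
time: 6.75
tcp_pos: [561.7, 286.8, 213.9]
eef_rot: [0.0, -0.209, 0.978, 0.0]
wrist_force: [-1.0, -0.4, -0.5]
gripper_width: 0.3
```

Run:
```python
from h import *
st=bot.sense();print(st["time"],st["tcp_pos"],st["wrist_force"])
V={}
for n in("top","side"):
    s=bot.snapshot(n);V[n]=s
    for b in blobs(s,(5,150,110),(28,255,255)):
        q=ray(s,b[0],65)[:2]-[520.1,264.1]
        if 80<np.linalg.norm(q)<110:print(n,"orange",b[0],b[1],np.linalg.norm(q),np.degrees(np.arctan2(q[1],q[0])))
a=cv2.resize(V["top"]["img"][140:290,140:290,::-1],(400,400),interpolation=2)
b=cv2.resize(V["side"]["img"][130:320,180:370,::-1],(400,400),interpolation=2)
cv2.imwrite("pics/c2.png",np.hstack([a,b]))
```

```text
6.75 [561.67374279 286.77089129 213.87266195] [-0.99890646 -0.36438997 -0.5182018 ]
top orange [228.9 252.2] [221, 242, 15, 19, 185] 100.12348063369814 -156.634769895674
side orange [298.8 242.9] [287, 234, 25, 18, 334] 95.52387430914075 -161.18785387806216
```

View pics/c2.png

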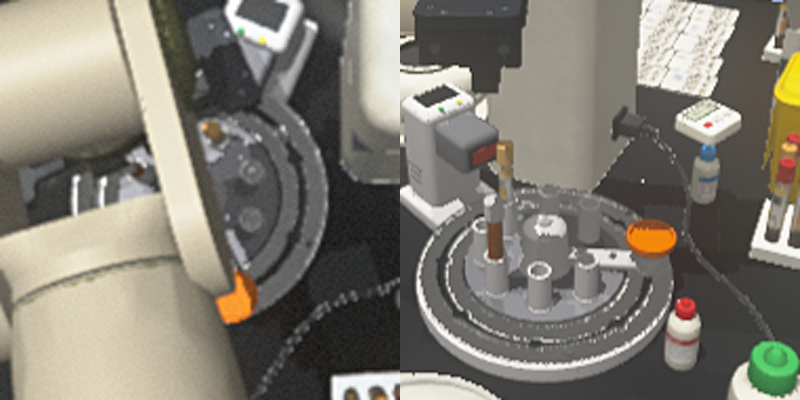

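I retreated in the wrong direction, over the carousel, but high up at z 214 mm and without contact. The side view shows the gold tube at the window, the vial upright and the cap up. I'll clear the view and check from the top.

{"method": "apply_moves", "body": {"linear": [[0.0275,0.036,-0.02],[0.055,0.072,-0.03],[0.0825,0.108,-0.03],[0.11,0.144,-0.03],[0.1375,0.18,-0.03],[0.165,0.216,-0.03],[0.1925,0.252,-0.03],[0.22,0.29,-0.03]], "twist": [[0,0,0],[0,0,0],[0,0,0],[0,0,0],[0,0,0],[0,0,0],[0,0,0],[0,0,0]], "jaw": [-1,-1,-1,-1,-1,-1,-1,-1]}}

```text
time: 7.65
tcp_pos: [238.7, 460.9, 244.4]
eef_rot: [-0.0, -0.208, 0.978, -0.0]
wrist_force: [0.5, 0.4, -0.3]
gripper_width: 0.4
```

{"method": "apply_moves", "body": {"linear": [[0,0,0],[0,0,0],[0,0,0]], "twist": [[0,0,0],[0,0,0],[0,0,0]], "jaw": [-1,-1,-1]}}

```text
time: 7.95
tcp_pos: [241.7, 460.4, 244.2]
eef_rot: [0.0, -0.208, 0.978, -0.0]
wrist_force: [-0.2, -0.0, 0.1]
gripper_width: 0.4
```

Run:
```python
from h import *
st=bot.sense();print(st["time"],st["tcp_pos"],st["wrist_force"])
A=np.array([520.1,264.1]);V={};C={}
for n in("top","side"):
    s=bot.snapshot(n);V[n]=s
    for b in blobs(s,(5,150,110),(28,255,255)):
        q=ray(s,b[0],65)[:2]-A
        if 80<np.linalg.norm(q)<110 and b[1][4]>100:
            C[n]=b[0];print(n,"orange",b[0],b[1],np.linalg.norm(q),np.degrees(np.arctan2(q[1],q[0])),"expect -158")
for z in(54,57.5,61,65): # compare height: rays of both views agree at true height
    print(z,ray(V["top"],C["top"],z)[:2].round(1),ray(V["side"],C["side"],z)[:2].round(1))
q=A+55*np.array([np.cos(-.402),np.sin(-.402)])
print("expected gold cap top px",proj(V["top"],[*q,129]))
print([b for b in blobs(V["top"],(15,90,90),(34,255,255)) if 205<b[0][0]<240 and 175<b[0][1]<215])
for nm,c in(("side red",(315.2,276.4)),("top red",(198.5,274.1))):
    print(nm,c,[b[0] for b in blobs(V[nm[:-4]],(0,150,80),(4,255,255)) if abs(b[0]-c).max()<6])
a=cv2.resize(V["top"]["img"][140:290,140:290,::-1],(400,400),interpolation=2)
b=cv2.resize(V["side"]["img"][130:320,180:370,::-1],(400,400),interpolation=2)
cv2.imwrite("pics/c3.png",np.hstack([a,b]))
```

```text
7.95 [241.73042879 460.43384526 244.23761053] [-0.15113089 -0.0447761   0.10269889]
top orange [226.9 250.8] [218, 241, 19, 20, 294] 95.38387097102826 -158.44118581484955 expect -158
side orange [298.9 242.5] [287, 234, 25, 18, 352] 95.68742779445954 -160.49029438708646 expect -158
54 [431. 230.] [433.7 219.6]
57.5 [431.1 229.7] [432.5 223.6]
61 [431.2 229.4] [431.3 227.6]
65 [431.4 229.1] [429.9 232.1]
expected gold cap top px [[218.81271225 187.8316604 ]]
[(array([219. , 188.2]), [216, 185, 7, 7, 37])]
side red (315.2, 276.4) [array([315.2, 276.4])]
top red (198.5, 274.1) [array([198.5, 274. ])]
```

View pics/c3.png

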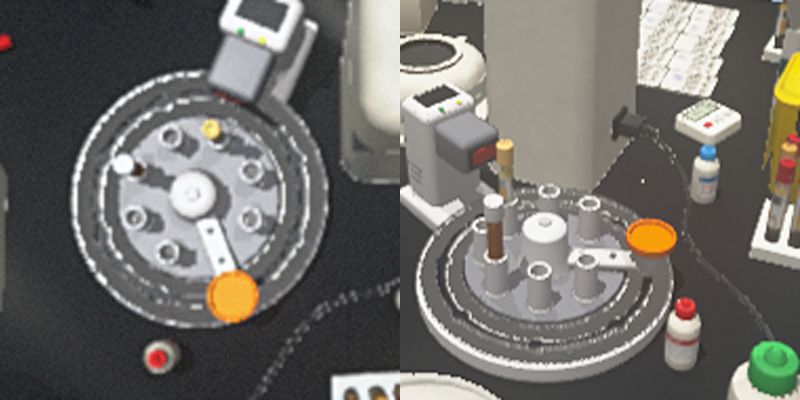

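Both views show the gold tube at the window and within half a pixel of where it should be. The two rays to the cap cross at 62 to 63 mm, the same height as at the start, so the plunger is fully up. The dropper has not moved.

```bash
python3 -c "
from station import bot
print(bot.hand_in())"
```

```text
the job is handed in; nothing more can be done
None
```

The gold-capped tube now stands at the reader's window with the plunger sprung up in the next hole. I handed the job in at about 8 s; the hand-in gave no verdict.

I pressed the plunger about 9.7 mm in with the shut fingertips (5.6–6.5 N upward; about 7 N in total). I then turned the carousel 45° anticlockwise, let the cap rise slowly and moved the arm clear.

**Last checks:**
- **Gold tube:** its cap was within about 0.5 px (about 1 mm) of where the reading point puts it in the top view.
- **Plunger:** the cap was at −158.4° against about −158° expected. The rays from the two cameras cross at about 62–63 mm, as before the press, so it is fully up. This height is only good to about 1 mm or so.
- **Tubes and surroundings:** both tubes look upright in their wells, and the red dropper has not moved. I judged the tubes, the blue dropper and the timer by eye only.
- **Arm:** it is clear of everything, with the wrist force near zero.

**What disagreed or went wrong:**
- The side camera alone puts the cap about 2° off, which fits the 2 mm calibration tolerance.
- During the turn, the side view's estimate of the gold tube was off by several degrees, because I assumed a height for the cap. I relied on the top view there.
- My first retreat move went inward over the carousel instead of outward, at 150–215 mm height. It touched nothing.

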